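# Refit the tube of the brush stand on the draining board

## Robot

A 6-joint arm with a two-finger parallel gripper is mounted at the origin on the work surface. World frame = base frame: x ahead of the robot, y to its left, z up, the work surface at z = 0. Lengths are in mm, angles in rad, forces in N, time in s.
With the tool pointing down it reaches from about 325 to 850 mm from the base axis. Payload 15.5 kg.
Tool frame: the origin (TCP) lies on the mounting face of the last link; the fingertips stand 191 mm ahead of it and the grasp point (between the pads) lies 172 mm ahead of it (robot.tcp_to_tips is the distance from the TCP to the fingertips, in mm); x points along the fingers, y is the direction in which the jaws open and shut, and the axes are right-handed (so a half turn about x gives the same grasp; the last joint's range is limited). The gripper opens to 91 mm and grips with 3 to 60 N. Pads are 32 mm wide; open, the fingers measure 118 mm over their backs; the gripper's body (76 mm by 178 mm) begins 60 mm behind the grasp point.
Start: joints at [1.073, 0.494, 1.345, -0, 1.302, -0.096], TCP at [244.418, 575.228, 404.715] pointing down, gripper open.
Joint ranges: [-2.91, 2.91], [-0.82, 2.16], [0.22, 2.67], [-1.22, 4.37], [0.12, 2.79], [-3.08, 3.08]. Speed limits (rad/s): [1.89, 1.89, 2.57, 3.01, 3.01, 3.01].

## Interface

Orientations are given as a 3x3 rotation matrix whose columns are the frame's x, y, z axes.
In Python, from bench import status, capture, robot gives the robot as it stands.
- The arm moves only by the shell command python3 -m handwheel 'ROWS' [OPENING] [FORCE]. ROWS is JSON, one flat list of numbers, 4 for each row, row after row: the shift along the tool's x, y, z in mm, then the turn about the tool's x in degrees. A call has 1 to 10 rows; each row is the pose to reach, as a shift and turn from the pose commanded when the call began, along the tool's axes at that moment; what a row does not reach only later rows make up. A row lasts 1/10 s, in which the tool goes at most 50 mm and 8.59 degrees, less where a joint would pass 70% of its speed; a pose out of reach is approached as far as the arm can. A call with a gripper value outside its range is refused whole. OPENING is the finger opening in mm, from 0 to 91.2, set as the call begins (- or left out, the last holds). The fingers move at their own pace and stop on an object; FORCE is the grip in N (left out, the last holds). Time passes only in rows, so rows that repeat a pose let the fingers close. It gives the time, the measured TCP pose, the force and the opening at its end, in the units of the state.
- status.state(): the state, without advancing time (a new reading comes with each control period).
- capture(name): name is "side" or "top" or "wrist"; returns a dict with "color" (420x560x3 uint8, blue, green, red), "depth" (420x560 float32, mm along the optical axis (not along the pixel's ray), 0 where there is no reading), "mtx" (3x3 intrinsics, pixels), "k1" (the pictures are not rectified: a ray, as slopes to the right and down, at radius r is drawn at 1 + k1 r^2 times it, then the intrinsics apply), "extrinsics" (4x4, takes a point from camera to world coordinates). Camera axes: x right, y down, z forward; pixel columns grow to the right and rows downward; lengths in mm; the calibration is good to about 2 mm. A picture is of the moment at which its call begins.
- robot.close_job(): hands the job in, once; it reports no verdict.
The state is a dict: "clock": time; "joints": joint angles; "qvel": joint speeds; "tau": joint torques, N m; "tcp_pos": TCP position; "tcp_rot": TCP orientation; "force": force on the tool from outside, world axes, zero at the start; "torque": the same for the moment, N m; "grip_width": finger opening in mm.
Only numpy, scipy, OpenCV 4.12 (cv2) and the standard library are available. Lean on these libraries where they do the work, as an engineer would, in place of code of your own. Each camera call takes 0.05 s, during which the arm holds its last target. There are 200 camera calls.

## Task

The bottle-brush stand on the draining board has been taken apart for washing. Pick up its slim steel tube and push it down over the upright spigot of the grey round stand until its end sits fully home on the stand's foot, keeping hold of it until it is home, then let go. Leave the egg cup and the wide steel ring where they stand.

Things in the scene. Friction and masses are not known exactly. Their poses are not given: they have to be found in the camera images.
- tube: Slim straight steel tube, open at both ends (either may go down), 50 mm outer diameter, 43 mm bore, 110 mm long, 0.1-0.2 kg, loose, on end on the board in a row along y (order varies, 110 mm or more between centres) with the ring, egg cup and a wooden mortar. Origin: on its axis at mid-length; z along the axis, up at the start. The board, and all on it, leans 1.4 degrees, down away from the robot.
- stand: Fixed grey plastic brush stand on the board: round foot 110 mm across, 12 mm thick, with one central spigot, 38 mm diameter for 22 mm above the foot, then tapering over 18 mm to an 18 mm wide nose 52 mm above the foot's underside. Origin: centre of the foot's underside; z up the spigot. With the tube home on the foot, the tube's mid-length is at z = 67 mm; fit 2.5 mm loose all round.
- ring: Wide steel pastry ring, 76 mm outer diameter, 50 mm high, open at both ends, standing on the board; a bystander. Origin: on its axis at mid-height.
- egg_cup: White ceramic egg cup on a stem, 50 mm across the rim, 60 mm high, standing on the board; a bystander. Origin: centre of its foot's underside.
There are look-alikes about, which are no part of the job. Leave any yellow look-alike of the tube alone.

How it is judged:
By the outcome, as a careful person would: the job done as asked, in the order asked, and still so for the second after the job is handed in, with the robot touching nothing.
It also fails if it takes over 35 s, if anything falls off the work surface, if the arm or the gripper's body presses on something with over 40 N, if the wrist force passes 120 N, or if a joint passes its speed limit or range.

## Working session

There is one attempt and no reset: what is moved stays moved. The work goes in short steps, Python scripts to look and compute and a shell command to move; the robot and the scene stay as the last step left them, time stands still between calls to the robot, and variables do not carry over. Pictures are saved under pics/ and viewed, on a budget of 10 in all, crops included, one or two more only if the job needs it, and the job is handed in when it is done.

```bash
mkdir -p pics; ls
cat > h.py <<'E'
import numpy as np, cv2
from bench import status, capture, robot
def snap(n,f=None):
    c=capture(n)
    if f: cv2.imwrite('pics/'+f,c['color'])
    np.savez('last_%s.npz'%n,**c)
    return c
def und(c,uv):
    uv=np.asarray(uv,float).reshape(-1,1,2)
    # radius in undistorted slopes: distorted = s(1+k1 r^2)
    return cv2.undistortPoints(uv,np.asarray(c['mtx'],float),np.array([float(c['k1']),0,0,0]))[:,0]
def ray(c,uv):
    s=und(c,uv); E=np.asarray(c['extrinsics']); d=np.c_[s,np.ones(len(s))]@E[:3,:3].T
    return E[:3,3],d
def plane(c,uv,z,n=(0,0,1),p=None):
    o,d=ray(c,uv); n=np.asarray(n,float); p=np.array([0,0,z]) if p is None else p
    return o+d*(((p-o)@n)/(d@n))[:,None]
def cloud(c):
    D=c['depth']; v,u=np.nonzero(D>0); s=und(c,np.c_[u,v]); z=D[v,u]
    E=np.asarray(c['extrinsics']); P=np.c_[s*z[:,None],z]@E[:3,:3].T+E[:3,3]
    out=np.full(D.shape+(3,),np.nan); out[v,u]=P; return out
E
python3 - <<'E'
from h import *
a=snap('top');b=snap('side')
cv2.imwrite('pics/a.png',cv2.resize(np.vstack([a['color'],b['color']]),None,fx=.714,fy=.714)) 
cv2.imwrite('pics/top.png',a['color']);cv2.imwrite('pics/side.png',b['color'])
for c in(a,b):print(c['mtx'],c['k1'],np.round(c['extrinsics'],3))
s=status.state();print(s)
E
```

```text
pics
[[383.44022926   0.         281.04333112]
 [  0.         383.44022926 212.67648005]
 [  0.           0.           1.        ]] 0.00830259666021924 [[ 2.80000e-02 -9.80000e-01  1.98000e-01  3.08234e+02]
 [-1.00000e+00 -2.90000e-02 -4.00000e-03  2.89800e+00]
 [ 1.00000e-02 -1.97000e-01 -9.80000e-01  8.72467e+02]
 [ 0.00000e+00  0.00000e+00  0.00000e+00  1.00000e+00]]
[[533.73732216   0.         278.22090808]
 [  0.         533.73732216 202.38293974]
 [  0.           0.           1.        ]] 0.05943907065330142 [[ 9.810000e-01 -9.500000e-02  1.680000e-01  2.586350e+02]
 [-1.920000e-01 -5.590000e-01  8.070000e-01 -1.028095e+03]
 [ 1.700000e-02 -8.240000e-01 -5.660000e-01  7.693010e+02]
 [ 0.000000e+00  0.000000e+00  0.000000e+00  1.000000e+00]]
{'clock': 0.1, 'joints': array([ 1.07351223e+00,  4.94110918e-01,  1.34606663e+00,  9.19022322e-06,
        1.30249274e+00, -9.54968673e-02]), 'qvel': array([-0.00134201, -0.00222915, -0.00218965, -0.00106757, -0.00306069,
        0.00112723]), 'tau': array([ 1.46065893e-03, -8.80258727e+01, -3.82541406e+01,  7.07741850e-02,
        4.84165899e-02,  1.00420207e-04]), 'tcp_pos': array([244.34461962, 575.11147834, 404.20493691]), 'tcp_rot': array([[-5.21863332e-04,  3.91065830e-01,  9.20362561e-01],
       [-9.42885793e-04,  9.20362085e-01, -3.91066162e-01],
       [-9.99999419e-01, -1.07187987e-03, -1.11572809e-04]]), 'force': array([-0.13183466, -0.65346374, -0.87138482]), 'torque': array([-0.04610608,  0.01345077,  0.00274186]), 'grip_width': 91.1376147284592}
```

View pics/top.png

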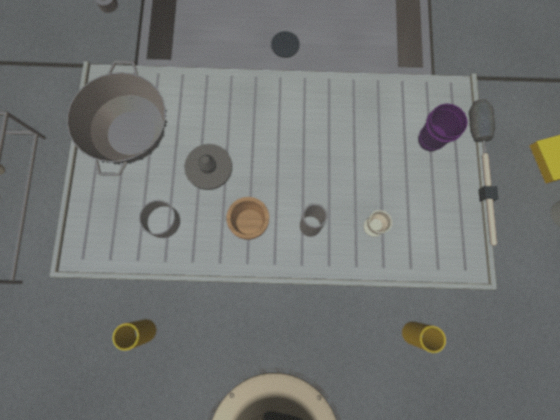

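View pics/side.png

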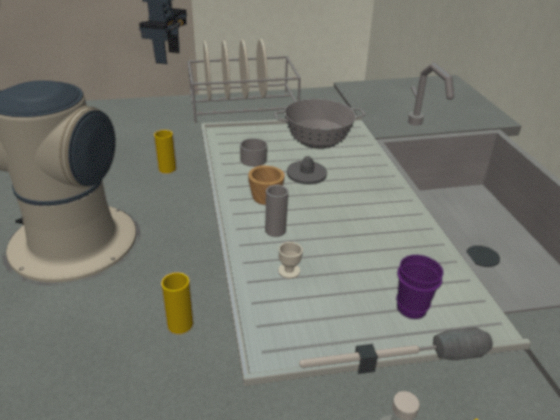

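Candidates for the tube:
- The slim grey tube, top (313,217) / side (276,211), fits the description.
- The wide ring, top (158,219) / side (253,152), is too wide and short.
- The yellow tubes, top (126,336) and (432,338), are to be left alone.

The stand is at top (208,166) / side (307,170). I'll measure it with depth and check the choice in one crop.

Run:
```python
from h import *
a=dict(np.load('last_top.npz'));b=dict(np.load('last_side.npz'))
P=cloud(a);Q=cloud(b)
B=P[100:260,330:410].reshape(-1,3); B=B[np.isfinite(B).all(1)]
for _ in range(6):
    A=np.c_[B[:,:2],np.ones(len(B))];k=np.linalg.lstsq(A,B[:,2],rcond=None)[0];r=B[:,2]-A@k;B=B[abs(r)<max(2,2*r.std())]
print('board z=ax+by+c',k,len(B))
for nm,C,rect in(('tube top',P,(190,245,285,340)),('tube side',Q,(175,245,255,300)),('stand top',P,(135,200,175,240)),('stand side',Q,(145,190,280,335)),('ring top',P,(190,245,130,190))):
    S=C[rect[0]:rect[1],rect[2]:rect[3]].reshape(-1,3);S=S[np.isfinite(S).all(1)]
    h=S[:,2]-np.c_[S[:,:2],np.ones(len(S))]@k
    for lo,hi in((5,9),(9,16),(20,34),(34,45),(45,60),(60,95),(95,105),(105,116)):
        T=S[(h>lo)&(h<hi)]
        if len(T)>4:
            c,rad=cv2.minEnclosingCircle(T[:,:2].astype(np.float32));print(nm,lo,hi,len(T),'mean',T.mean(0).round(1),'circ',np.round(c,1),round(rad,1),'ext',np.ptp(T,axis=0).round(0))
x=cv2.resize(a['color'][130:250,170:350],None,fx=3,fy=3);y=cv2.resize(b['color'][130:250,230:350],None,fx=3,fy=3)
cv2.imwrite('pics/crop.png',cv2.resize(np.hstack([x,y]),None,fx=.85,fy=.85))
```

```text
board z=ax+by+c [-2.53527420e-02  1.25708801e-03  3.27288416e+01] 10668
tube top 5 9 14 mean [455.6 -80.1  27.9] circ [455.4 -87.5] 40.3 ext [52. 65.  4.]
tube top 9 16 26 mean [449.3 -65.   33.8] circ [450.8 -66.9] 23.8 ext [45. 45.  8.]
tube top 20 34 52 mean [452.6 -67.1  47.4] circ [451.4 -66.4] 23.7 ext [47. 46. 14.]
tube top 34 45 48 mean [453.7 -69.6  61. ] circ [451.7 -67. ] 23.8 ext [47. 45. 11.]
tube top 45 60 63 mean [454.  -65.9  73.6] circ [452.1 -66.9] 24.1 ext [46. 46. 14.]
tube top 60 95 168 mean [454.4 -67.3  98.9] circ [452.4 -66.6] 24.4 ext [47. 46. 36.]
tube top 95 105 56 mean [454.1 -69.7 120.8] circ [452.9 -67.5] 23.9 ext [47. 45. 10.]
tube top 105 116 145 mean [454.9 -66.9 130.7] circ [454.9 -67.3] 24.9 ext [49. 48.  8.]
tube side 5 9 63 mean [482.4  11.9  27.6] circ [495.2  29.1] 134.1 ext [133. 249.   7.]
tube side 9 16 93 mean [466.4  -5.7  32.7] circ [499.2  24.3] 132.9 ext [133. 244.  10.]
tube side 20 34 197 mean [447.  -25.2  49.1] circ [452.4   1.8] 99.0 ext [ 56. 198.  14.]
tube side 34 45 211 mean [450.7  14.8  61. ] circ [455.3   4.1] 100.9 ext [ 63.
[... 1241 characters left out ...]
2. 146.  17.]
stand side 60 95 52 mean [490.9  54.5  86.1] circ [486.9  56.7] 28.6 ext [18. 56. 10.]
stand side 95 105 14 mean [469.  -53.1 122.3] circ [469.9 -54.3] 8.4 ext [ 9. 15.  9.]
stand side 105 116 14 mean [471.3 -56.2 127.9] circ [472.6 -56.7] 9.9 ext [13. 17.  4.]
ring top 5 9 39 mean [450.5 268.2  28.5] circ [463.8 251.4] 51.5 ext [75. 92.  5.]
ring top 9 16 79 mean [455.5 266.1  33.9] circ [452.3 263.4] 37.3 ext [73. 74.  8.]
ring top 20 34 159 mean [455.  265.3  48.4] circ [452.4 262.9] 37.4 ext [73. 73. 15.]
ring top 34 45 129 mean [453.2 266.1  61.1] circ [452.8 263.2] 37.3 ext [73. 73. 13.]
ring top 45 60 195 mean [453.6 264.8  70.8] circ [453.9 263.9] 38.2 ext [74. 75.  9.]
```

View pics/crop.png

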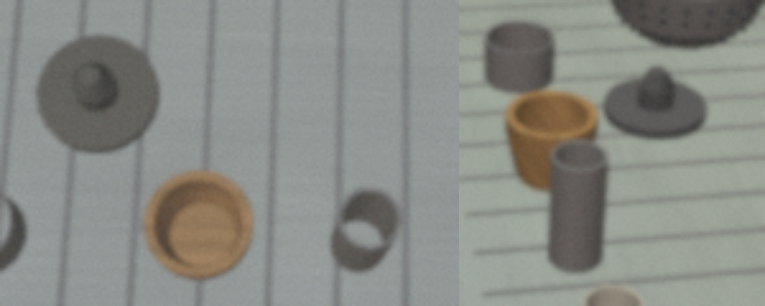

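The crop shows the chosen tube as slim, grey and see-through (about 365,230 left, 578,205 right), apart from the ring, the mortar and the stand with its spigot. The measurements agree:

| Item | Measured | Expected |
|---|---|---|
| Tube radius | 25 mm | 25 mm |
| Tube height | about 110 mm | 110 mm |
| Foot radius | 56 mm | 55 mm |
| Board lean | 1.45° | 1.4° |

I'll set the jaws along world y, so the grasp keeps the tube's lean, and turn about tool x by -23°.

```bash
python3 -m handwheel '[0,-317,276,-23,0,-317,276,-23,0,-317,276,-23,0,-317,276,-23,0,-317,276,-23,0,-317,276,-23,0,-317,276,-23,0,-317,276,-23,0,-317,276,-23,0,-317,276,-23]' 91 3
```

```text
clock: 1.1
tcp_pos: [375.1, 173.2, 404.7]
tcp_rot: [[-0.0, 0.004, 1.0], [-0.0, 1.0, -0.004], [-1.0, -0.0, -0.0]]
force: [0.0, -0.4, -0.2]
grip_width: 90.9
```

```bash
python3 -m handwheel '[0,-242,79,0,0,-242,79,0,0,-242,79,0,0,-242,79,0,0,-242,79,0,0,-242,79,0,0,-242,79,0]'
python3 - <<'E'
from h import *
print(status.state()['tcp_pos'])
w=snap('wrist','w1.png')
P=cloud(w);k=np.array([-.0253,.00126,32.73]);S=P.reshape(-1,3);S=S[np.isfinite(S).all(1)]
S=S[(abs(S[:,0]-454)<45)&(abs(S[:,1]+68)<45)]
h=S[:,2]-np.c_[S[:,:2],np.ones(len(S))]@k
for lo,hi in((60,95),(95,105),(105,116)):
    T=S[(h>lo)&(h<hi)]
    if len(T)>4:
        c,r=cv2.minEnclosingCircle(T[:,:2].astype(np.float32));print(lo,len(T),np.round(c,1),round(r,1),h[h<150].max())
E
```

```text
clock: 1.8
tcp_pos: [453.7, -67.0, 404.4]
tcp_rot: [[-0.001, 0.002, 1.0], [0.0, 1.0, -0.002], [-1.0, 0.0, -0.001]]
force: [-1.2, -0.2, 0.2]
grip_width: 91.1
[453.69965871 -66.98244479 404.39806585]
60 912 [451.8 -67.1] 24.4 111.71402375911669
95 336 [452.2 -67. ] 24.2 111.71402375911669
105 756 [454.6 -67.1] 25.1 111.71402375911669
```

View pics/w1.png

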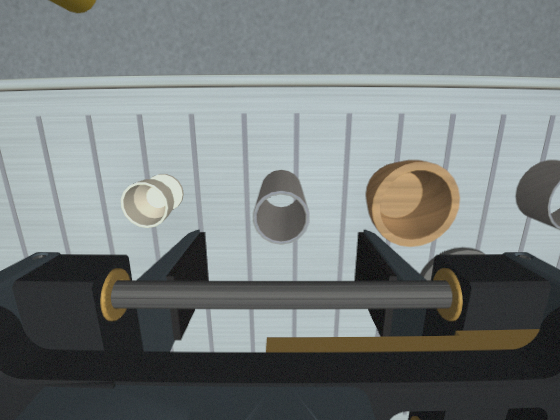

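The wrist view shows the tube's rim at (281,217), centred between the fingers, with the egg cup (150,200) and mortar (412,200) clear. The wrist measurement of (454.6,-67.1) agrees with the top one. Next I descend and grip.

```bash
python3 -m handwheel '[40,0,0,0,80,0,1,0,110,0,1,0,126,0,1,0,126,0,1,0]' && python3 -m handwheel '[0,0,0,0,0,0,0,0,0,0,0,0,0,0,0,0,0,0,0,0,0,0,0,0,0,0,0,0,0,0,0,0]' 40 30
```

```text
clock: 2.35
tcp_pos: [453.5, -64.6, 277.1]
tcp_rot: [[-0.004, -0.002, 1.0], [0.001, 1.0, 0.002], [-1.0, 0.001, -0.004]]
force: [0.1, -0.1, -0.3]
grip_width: 91.1
clock: 3.15
tcp_pos: [454.5, -66.6, 279.0]
tcp_rot: [[0.001, 0.001, 1.0], [-0.0, 1.0, -0.001], [-1.0, -0.0, 0.001]]
force: [-1.4, 0.5, 6.4]
grip_width: 50.4
```

```bash
python3 -m handwheel '[-20,0,0,0,-50,0,0,0,-85,0,0,0,-110,0,0,0,-110,0,0,0]' && python3 -m handwheel '[0,20,11,0,0,55,31,0,0,95,54,0,0,135,76,0,0,175,98,0,0,210,118,0,0,232,130,0,0,238,134,0,0,238,134,0,0,238,134,0]'
python3 - <<'E'
from h import *
k=np.array([-.0253,.00126,32.73])
print(status.state()['tcp_pos'])
w=snap('wrist','w2.png');t=snap('top');s=snap('side')
cv2.imwrite('pics/ts2.png',np.hstack([cv2.resize(t['color'][100:260,100:300],(400,320)),cv2.resize(s['color'][60:220,200:400],(400,320))]))
for n,c in(('w',w),('t',t),('s',s)):
    S=cloud(c).reshape(-1,3);S=S[np.isfinite(S).all(1)];S=S[(abs(S[:,0]-585)<65)&(abs(S[:,1]-170.6)<65)]
    for lo,hi in((12+k[2]-14.5,34),(48,58),(60,74),(124,130),(130,140),(140,160),(160,180)):
        T=S[(S[:,2]>lo)&(S[:,2]<hi)]
        if len(T)>4:
            q,r=cv2.minEnclosingCircle(T[:,:2].astype(np.float32));print(n,round(lo),hi,len(T),np.round(q,1),round(r,1),T.min(0).round(1),T.max(0).round(1))
E
```

```text
clock: 3.65
tcp_pos: [454.9, -66.7, 391.4]
tcp_rot: [[0.005, 0.0, 1.0], [-0.001, 1.0, -0.0], [-1.0, -0.001, 0.005]]
force: [0.2, 0.2, -3.0]
grip_width: 50.1
clock: 4.65
tcp_pos: [588.0, 170.6, 388.0]
tcp_rot: [[-0.001, 0.001, 1.0], [-0.001, 1.0, -0.001], [-1.0, -0.001, -0.001]]
force: [-0.0, -0.2, -2.5]
grip_width: 50.5
[587.98429438 170.64519277 388.01041743]
w 30 34 1887 [581.8 170.2] 53.6 [529.9 117.2  30.2] [614.2 223.6  33.7]
w 48 58 203 [579.9 170.4] 18.2 [565.  152.2  48.8] [582.1 188.4  58. ]
w 60 74 90 [576.5 169.8] 11.9 [570.3 158.   60.1] [576.9 181.7  67. ]
w 130 140 128 [574.8 170.9] 22.5 [560.1 148.5 130.8] [576.6 193.3 140. ]
w 140 160 537 [583.4 170.3] 24.5 [560.2 146.1 140. ] [607.6 194.6 159.9]
w 160 180 1075 [584.1 170. ] 24.4 [560.7 145.8 160.1] [608.2 192.  180. ]
t 30 34 493 [582.4 170. ] 54.9 [529.7 116.4  30.2] [635.7 217.9  34. ]
t 48 58 58 [582.3 165.7] 18.3 [564.5 150.4  48.1] [600.2 174.1  58. ]
t 60 74 59 [582.7 165.5] 13.6 [569.9 155.2  60. ] [595.5 170.3  71.7]
t 130 140 16 [578.7 148.9] 12.3 [566.8 144.8 131.5] [590.6 152.1 139.2]
t 140 160 32 [581.  148.7] 11.9 [569.4 144.8 140. ] [592.5 151.5 159.7]
t 160 180 17 [577.5 146.9] 4.6 [573.1 145.3 161.8] [581.8 150.1 178.9]
s 30 34 29 [578.4 155.8] 46.5 [533.5 113.7  30.3] [614.5 201.4  33.9]
s 48 58 57 [579.5 161.3] 21.1 [566.2 141.   48. ] [600.5 179.9  57.9]
s 60 74 50 [582.5 163.6] 13.6 [569.7 150.1  60.1] [595.4 175.7  69.6]
s 124 130 9 [581.8 162.2] 22.7 [561.9 145.5 126.5] [601.8 172.9 129.9]
s 130 140 73 [584.2 163.8] 25.6 [561.2 139.5 130. ] [609.7 177.7 139.9]
s 140 160 132 [584.3 158.2] 24.0 [560.8 135.  140.1] [608.2 167.6 160. ]
s 160 180 148 [584.2 164.1] 26.0 [560.7 138.7 160. ] [610.1 180.9 179.9]
```

View pics/ts2.png

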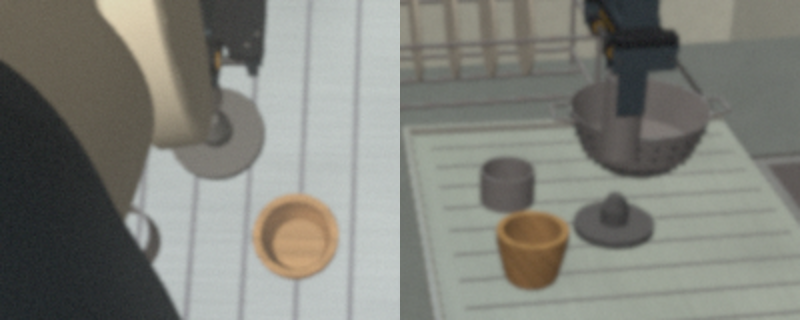

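View pics/w2.png

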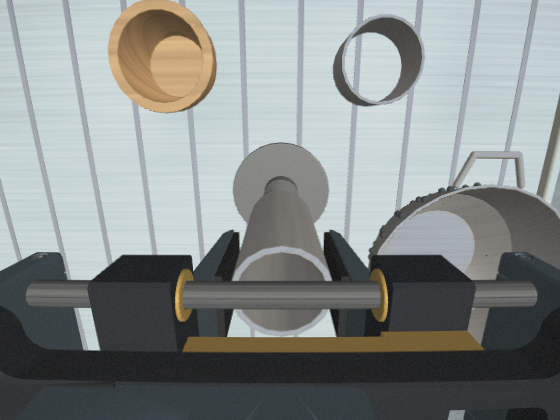

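The tube (rim at wrist 283,290) is held upright over the spigot (280,190). Near-side edges put the tube axis about 1 mm short of the stand axis in x, with y aligned at 170.3. The colander (470,230) is close to the gripper, so I'll check its height before going down.

```bash
python3 - <<'E'
from h import *
S=np.vstack([cloud(dict(np.load('last_wrist.npz'))).reshape(-1,3),cloud(dict(np.load('last_side.npz'))).reshape(-1,3)]);S=S[np.isfinite(S).all(1)]
T=S[(S[:,1]>213)&(S[:,1]<420)&(S[:,0]>500)&(S[:,0]<800)&(S[:,2]<185)&(S[:,2]>60)]
print('colander zmax,99%',T[:,2].max(),np.percentile(T[:,2],99))
R=T[T[:,2]>75];print(len(R),R.min(0),R.max(0))
E
python3 -m handwheel '[20,0,0,0,40,0,0,0,50,0,-0.5,0,50,0,-0.5,0]'
```

```text
colander zmax,99% 110.68471470808754 109.37136462196968
3842 [530.3273757  242.30477208  75.01157134] [797.51688986 419.97251812 110.68471471]
clock: 5.2
tcp_pos: [587.5, 170.9, 337.7]
tcp_rot: [[-0.002, 0.001, 1.0], [-0.0, 1.0, -0.001], [-1.0, -0.0, -0.002]]
force: [0.2, -1.2, -1.5]
grip_width: 50.4
```

The colander rim is at 111 mm and the gripper body will be at 176 mm or more at home, so it is clear. I'll insert slowly in stages and watch the force.

```bash
python3 -m handwheel '[6,0,-0.1,0,12,0,-0.2,0,18,0,-0.4,0,24,0,-0.6,0,30,0,-0.8,0,34,0,-0.9,0,34,0,-0.9,0]' && python3 -m handwheel '[3,0,0,0,6,0,-0.1,0,9,0,-0.2,0,12,0,-0.2,0,12,0,-0.2,0]'
```

```text
clock: 5.9
tcp_pos: [586.9, 171.5, 304.1]
tcp_rot: [[-0.001, 0.0, 1.0], [-0.0, 1.0, -0.0], [-1.0, -0.0, -0.001]]
force: [0.0, 0.3, -1.8]
grip_width: 50.7
clock: 6.4
tcp_pos: [586.8, 171.4, 292.2]
tcp_rot: [[-0.001, 0.0, 1.0], [-0.0, 1.0, -0.0], [-1.0, -0.0, -0.001]]
force: [-0.8, 0.0, -0.9]
grip_width: 50.4
```

```bash
python3 -m handwheel '[1,0,0,0,2,0,0,0,3,0,0,0,3,0,0,0,3,0,0,0]' && python3 -m handwheel '[1,0,0,0,2,0,0,0,2,0,0,0,2,0,0,0]'
```

```text
clock: 6.9
tcp_pos: [586.9, 171.5, 289.7]
tcp_rot: [[0.0, 0.0, 1.0], [-0.0, 1.0, -0.0], [-1.0, -0.0, 0.0]]
force: [-0.1, 0.4, -2.4]
grip_width: 50.2
clock: 7.3
tcp_pos: [586.9, 171.5, 287.7]
tcp_rot: [[0.0, 0.0, 1.0], [-0.0, 1.0, -0.0], [-1.0, -0.0, 0.0]]
force: [-0.1, -0.2, -1.2]
grip_width: 50.4
```

```bash
python3 -m handwheel '[1,0,0,0,1,0,0,0,1,0,0,0]' && python3 -m handwheel '[1,0,0,0,1,0,0,0,1,0,0,0]'
```

```text
clock: 7.6
tcp_pos: [587.0, 171.4, 287.6]
tcp_rot: [[0.001, 0.0, 1.0], [0.0, 1.0, -0.0], [-1.0, 0.0, 0.001]]
force: [-2.6, -1.8, 12.0]
grip_width: 50.3
clock: 7.9
tcp_pos: [587.1, 171.3, 287.4]
tcp_rot: [[0.002, 0.0, 1.0], [-0.0, 1.0, -0.0], [-1.0, -0.0, 0.002]]
force: [-6.0, -3.4, 24.9]
grip_width: 50.7
```

Contact is firm at TCP z 287.6, against 288 predicted for the foot. I'll look before letting go.

Run:
```python
from h import *
k=np.array([-.0253,.00126,32.73])
s=snap('side');w=snap('wrist')
cv2.imwrite('pics/s3.png',np.hstack([cv2.resize(s['color'][110:210,250:370],(480,400),interpolation=2),cv2.resize(w['color'][100:340,160:400],(320,400))])[:, :800])
for n,c in(('w',w),('s',s)):
    S=cloud(c).reshape(-1,3);S=S[np.isfinite(S).all(1)];S=S[(abs(S[:,0]-585)<30)&(abs(S[:,1]-170.6)<30)]
    h=S[:,2]-np.c_[S[:,:2],np.ones(len(S))]@k
    for lo,hi in((13,16),(16,20),(20,40),(60,80),(80,110),(110,130)):
        T=S[(h>lo)&(h<hi)]
        if len(T)>3: print(n,lo,hi,len(T),T.min(0).round(1),T.max(0).round(1),h[(h>lo)&(h<hi)].max().round(1))
```

```text
w 13 16 58 [558.2 140.9  31.2] [586.6 196.6  34.7] 16.0
w 16 20 63 [559.5 150.   34.8] [571.4 192.2  38.7] 19.9
w 20 40 469 [559.5 147.1  38.6] [606.7 193.6  58.7] 40.0
w 60 80 1484 [560.8 141.1  77.7] [608.1 200.2  98.7] 80.0
w 80 110 2822 [561.3 140.6  97.8] [609.3 200.6 128.7] 110.0
w 110 130 4099 [561.8 140.6 127.6] [612.2 200.6 148.5] 130.0
s 13 16 18 [560.5 142.   31.4] [605.4 173.2  33.9] 15.5
s 16 20 20 [560.6 141.4  34.5] [605.8 174.2  38.3] 19.8
s 20 40 116 [559.6 140.7  38.1] [608.5 168.6  58.3] 39.9
s 60 80 80 [561.6 141.7  78.1] [605.  168.6  97.7] 79.2
s 80 110 67 [561.4 140.7  98.8] [574.  186.5 128.4] 109.8
s 110 130 36 [562.2 147.  128.6] [574.  198.8 138.6] 120.0
```

View pics/s3.png

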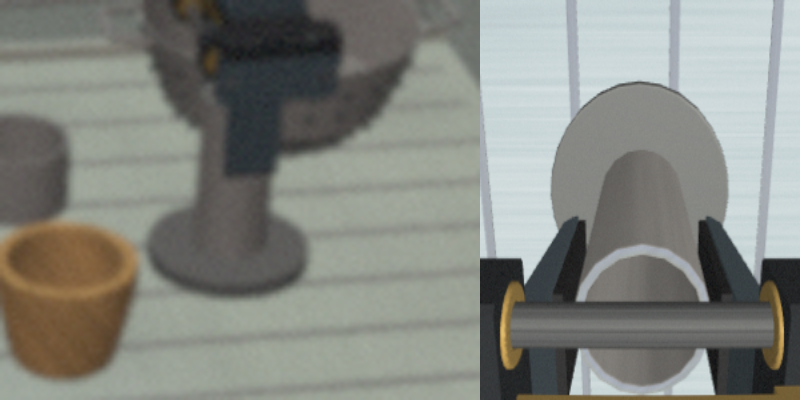

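The tube stands on the foot (left crop, base about 232,245) with the spigot hidden inside, so it is home. I'll ease off the press, open partway because the colander is near, wait, and rise straight up.

```bash
python3 -m handwheel '[-1.5,0,0,0,-1.5,0,0,0]' && python3 -m handwheel '[0,0,0,0,0,0,0,0,0,0,0,0,0,0,0,0,0,0,0,0,0,0,0,0]' 70 && python3 -m handwheel '[-5,0,0,0,-20,0,0,0,-50,0,0,0,-90,0,0,0,-130,0,0,0,-150,0,0,0,-150,0,0,0,-150,0,0,0]'
python3 - <<'E'
from h import *
k=np.array([-.0253,.00126,32.73])
s=snap('side');w=snap('wrist');t=snap('top')
cv2.imwrite('pics/s4.png',np.hstack([cv2.resize(s['color'],(400,300)),cv2.resize(w['color'],(400,300))]))
for n,c in(('w',w),('s',s)):
    S=cloud(c).reshape(-1,3);S=S[np.isfinite(S).all(1)];S=S[(abs(S[:,0]-585)<32)&(abs(S[:,1]-170.6)<32)]
    h=S[:,2]-np.c_[S[:,:2],np.ones(len(S))]@k
    T=S[(h>115)&(h<135)];q,r=cv2.minEnclosingCircle(T[:,:2].astype(np.float32));print(n,q,r,np.percentile(h[(h>115)&(h<135)],[50,95,100]))
    T=S[(h>20)&(h<60)];print(T.min(0),T.max(0))
E
```

```text
clock: 8.2
tcp_pos: [586.9, 171.4, 287.5]
tcp_rot: [[0.0, 0.0, 1.0], [0.0, 1.0, -0.0], [-1.0, 0.0, 0.0]]
force: [-1.9, -2.2, 8.5]
grip_width: 50.1
clock: 8.8
tcp_pos: [586.9, 171.5, 287.1]
tcp_rot: [[-0.0, 0.0, 1.0], [-0.0, 1.0, -0.0], [-1.0, -0.0, -0.0]]
force: [-0.2, -0.3, -0.5]
grip_width: 70.1
clock: 9.6
tcp_pos: [586.7, 171.4, 437.4]
tcp_rot: [[0.001, 0.0, 1.0], [0.0, 1.0, -0.0], [-1.0, 0.0, 0.001]]
force: [-0.7, 0.3, -0.6]
grip_width: 69.9
w (586.6939697265625, 171.36593627929688) 24.919578552246094 [121.0908886  122.39159883 123.33477127]
[559.69852172 147.17792767  37.78329615] [607.44840772 195.5643804   78.72754788]
s (585.2068481445312, 167.294677734375) 26.028554916381836 [117.77640576 120.15478031 121.03051197]
[559.53318711 139.47628932  37.74558911] [608.74585686 176.1394341   78.26223072]
```

View pics/s4.png

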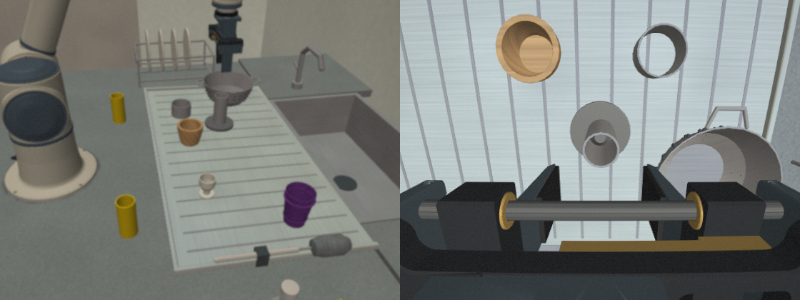

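The tube stands on the stand with its top 122 mm above the board, as it should be at home. The spigot shows inside its bore (wrist 600,150). The ring, egg cup and mortar stand as before, and the gripper is clear.

```bash
python3 -c "
from bench import robot
print(robot.close_job())"
```

```text
the job is handed in; nothing more can be done
None
```

The slim steel tube is on the stand's spigot with its end home on the foot, and I have handed the job in. I held it until it was home, then let go and rose 150 mm clear. The arm's clock read about 9.6 s before the last pictures.

- **Seating:** the tube went down freely and met the foot at TCP z 287.6 mm, against 288 predicted. I pressed to about 25 N before easing off and opening.
- **Last check, wrist camera:** the tube's top is 122 mm above the board, which is exactly 12 mm of foot plus 110 mm of tube. Its axis at the top is (586.7, 171.4), within about 1 mm of the stand's axis.
- **Disagreement:** the side camera put the tube's top at about 121 mm and its y about 4 mm lower. It read the tube 4 mm lower in y before the pick too, so I relied on the wrist and top cameras.
- **Bystanders:** by eye in the last picture, the ring, egg cup, mortar and yellow tubes look untouched; I did not measure them again.

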